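# Flip the feeding board to evening

### The job

The fish have had their morning meal: on the feeding board, push the half-raised white leaf over its spine with the fingertips and press it down flat over the sun half, so that the moon half is left showing. Push with the outside of the fingers only, never taking the leaf between them. The board stays standing where it is, neither dragged nor lifted, the canister, dish and heater guard are left alone, and you finish clear of everything.

Things in the scene. Friction and masses are not known exactly. Their poses are not given: they have to be found in the camera images.
- board: Loose wooden slab (0.95 kg) lying on the black top: 144 mm along its x (along the spine), 220 mm along its y, 22 mm thick. Origin: centre of its underside, z up. Top: the -y half is dark blue with a white moon, the +y half light blue with a yellow sun. Spine (hinge axis): along x at y = 0, 25.5 mm above the underside. Yaw -0.3 to 0.8 rad; at 0 the moon half is on the robot's right.
- leaf (a joint): Leaf's turn about the spine, rad: 0 flat over the moon half, pi/2 upright, pi flat over the sun half; stops at both ends. Starts at 0.3 to 0.75. Rigid white plate, 70 g, 140 mm along the spine, 5 mm thick, mid-plane through the axis, free edge 125 mm from it, so 15 mm past the slab. Stiff hinge: stays at any angle; about 1 N at the free edge turns it.
- leaf_edge (a point): Middle of the leaf's free edge, on its mid-plane, 125 mm from the spine axis. Axes turn with the leaf: x along the spine (as the board's x), y from the free edge towards the spine, z normal to the leaf (up when the joint is 0, down when it is pi).
- canister: Closed green plastic food canister, 84 mm diameter, 104 mm tall; origin at the centre of its underside. Leave alone. It, the dish and the guard stand in changing order in a row beyond the board's end farther from the robot, centres 165 to 190 mm from the board's centre along the board's +x.
- dish: White ceramic feeder dish, 100 mm diameter, 30 mm tall; origin at the centre of its underside. Leave alone.
- guard: Upright glass heater guard tube on a round grey foot of 62 mm diameter, 142 mm tall; origin at the centre of its underside. Leave alone.

How it is judged:
On the way:
1. the leaf has been pushed up past upright (value of joint leaf above 1.65 rad), for 0.05 s.
At the end, for the whole second after the job is handed in: The leaf lies flat and still over the sun half (joint above 3.07 rad, within 4 degrees of flat), the board is flat on the top within 15 mm of where it stood, and the canister, dish and guard stand upright within 20 mm of where they stood (value of joint leaf above 3.07 rad and velocity of joint leaf between -0.1 and 0.1 rad/s and distance of board from where it was at the start of the episode below 0.015 m and angle between board's own z axis and vertical below 0.05 rad and distance of each of canister, dish, guard from where it was at the start of the episode below 0.02 m and angle between each of canister, dish, guard's own z axis and vertical below 0.1 rad); the robot touches nothing.
It fails at once if the leaf is taken between the fingers (the point between the finger pads lies within the leaf) (x of the grasp point in the frame of leaf_edge between -0.07 and 0.07 m and y of the grasp point in the frame of leaf_edge between -0.005 and 0.115 m and z of the grasp point in the frame of leaf_edge between -0.004 and 0.004 m).
It fails at once if the board is lifted or tipped (over 12 mm or 0.15 rad) (height (world z) of board above 0.012 m or angle between board's own z axis and vertical above 0.15 rad).
It fails at once if the board is dragged more than 15 mm (distance of board from where it was at the start of the episode above 0.015 m).
It fails at once if the canister, dish or guard is moved more than 20 mm or tipped over 0.3 rad (distance of any of canister, dish, guard from where it was at the start of the episode above 0.02 m or angle between any of canister, dish, guard's own z axis and vertical above 0.3 rad).
It also fails if it takes over 38 s, if anything falls off the work surface, if the arm or the gripper's body presses on something with over 40 N, if the wrist force passes 120 N, or if a joint passes its speed limit or range.

### The arm

A 7-joint arm with a two-finger parallel gripper is mounted at the origin on the work surface. World frame = base frame: x ahead of the robot, y to its left, z up, the work surface at z = 0. Lengths are in m, angles in rad, forces in N, time in s.
With the tool pointing down it reaches from about 0.425 to 1.025 m from the base axis. Payload 9.4 kg.
Tool frame: the origin (TCP) lies on the centre line of the jaws, within the pads' length; the fingertips stand 14 mm ahead of it and the grasp point (between the pads) lies 5 mm behind it; z points along the fingers, y is the line along which they close (so a half turn about z gives the same grasp; the last joint's range is limited). The gripper opens to 93 mm and grips with 3 to 60 N. Pads are 15 mm wide; open, the fingers measure 128 mm over their backs; the gripper's body (75 mm by 188 mm) begins 65 mm behind the grasp point.
Start: joints at [-1.273, 0.599, -0.003, 1.599, 0.002, 0.943, -0.08], TCP at [0.265, 0.675, 0.198] pointing down, gripper open.
Joint ranges: [-2.57, 2.57], [-0.35, 1.97], [-1.29, 1.29], [0.11, 2.56], [-1.05, 4.19], [0.11, 1.86], [-2.63, 2.63]. Speed limits (rad/s): [2.22, 2.22, 3.01, 3.01, 3.14, 3.14, 3.14].

### API

Orientations are given as a unit quaternion [w, x, y, z].
In Python, from cell import * gives the robot as it stands.
- The arm moves only by the tool send_rows, never from a script. Its argument "increments" is text: rows parted by semicolons, each of 6 numbers parted by spaces: the shift along the tool's x, y, z as a fraction of full scale, then the turn, a rotation vector about the tool's x, y, z as a fraction of full scale. A call has exactly 8 rows; each row shifts and turns the commanded pose from where the row before left it, along the tool's axes as they then stand; what a row does not reach is not made up. Full scale, the value 1, is 5 cm for a shift and 10 degrees for a turn. A row lasts 1/8 s, in which the tool goes at most 62.5 mm and 10.7 degrees, less where a joint would pass 70% of its speed; a pose out of reach is approached as far as the arm can. A call with a number of a shift or a turn outside -1 to 1 is refused whole. A call with a gripper value outside its range is refused whole. "hand" is the gripper's target within -1 to 1 (shut at 1, half-way at 0, fully open at -1), set as the call begins (left out, the last holds). The fingers move at their own pace and stop on an object; "newtons" is the grip in N (left out, the last holds). Time passes only in rows, so rows that do not move let the fingers close, or fill a call up. It gives the time, the measured TCP pose, the force, the opening and the grip force at its end, in the units of the state.
- sense(): the state, without advancing time (a new reading comes with each control period).
- grab_frame(name): name is "scene" or "top" or "wrist"; returns the picture (400x640x3 uint8, red, green, blue); there is no depth.
- camera_info(name): a dict with "fx", "fy", "cx", "cy" (pixels), "k1" (the pictures are not rectified: a ray, as slopes to the right and down, at radius r is drawn at 1 + k1 r^2 times it, then the intrinsics apply), "extrinsics" (4x4, takes a point from world to camera coordinates). Camera axes: x right, y down, z forward; pixel columns grow to the right and rows downward; lengths in m; the calibration is good to about 2 mm. A picture is of the moment at which its call begins: read the wrist's pose just before it. camera_info takes no time and is no camera call; for the wrist camera it gives the pose at the moment of the call.
- close_job(): hands the job in; it is judged then, once.
The state is a dict: "clock": time; "qpos": joint angles; "joint_vel": joint speeds; "joint_efforts": joint torques, N m; "position": TCP position; "orientation": TCP orientation; "ft_force": force on the tool from outside, world axes, zero at the start; "torque": the same for the moment, N m; "grip_width": finger opening in m; "finger_force": force on a finger pad.
Only numpy, scipy, OpenCV 4.12 (cv2) and the standard library are available. Lean on these libraries where they do the work, as an engineer would, in place of code of your own. Each camera call takes 0.05 s, during which the arm holds its last target. There are 200 camera calls.

## Working session

There is one attempt and no reset: what is moved stays moved. The work goes in short steps, Python scripts to look and compute and a tool call to move; the robot and the scene stay as the last step left them, time stands still between calls to the robot, and variables do not carry over. Pictures are saved under pics/ and viewed, at most 10 in all, crops included, and the job is handed in when it is done.

Besides the shell and the picture viewer there is one more tool, called after ">>>" as name(argument=value, ...) on one line, values as JSON. send_rows: Moves the arm, as the interface text tells. Its arguments: {"type":"object","properties":{"increments":{"type":"string"},"hand":{"type":"number"},"newtons":{"type":"number"}},"required":["increments"]}

```bash
mkdir -p pics
python3 - <<'E'
from cell import *
import cv2
for n in("scene","top"):
    im=grab_frame(n); cv2.imwrite(f"pics/{n}0.png",im[:,:,::-1]); c=camera_info(n); print(n,c)
s=sense();print(s)
E
```

```text
scene {'fx': 383.74780617486334, 'fy': 383.74780617486334, 'cx': 320.88016764371366, 'cy': 198.05448251780373, 'k1': 0.03086850655882715, 'extrinsics': array([[ 0.77597124,  0.63070586, -0.00887418, -0.5640484 ],
       [ 0.34712166, -0.43873374, -0.82886625, -0.16835051],
       [-0.5266642 ,  0.64009595, -0.55937643,  1.10574149],
       [ 0.        ,  0.        ,  0.        ,  1.        ]])}
top {'fx': 431.05030595320096, 'fy': 431.05030595320096, 'cx': 321.0673665132838, 'cy': 200.7978294757221, 'k1': 0.031582599931604685, 'extrinsics': array([[ 0.02975308, -0.99911045, -0.02988422,  0.06283444],
       [-0.99821653, -0.02815189, -0.05264239,  0.65590063],
       [ 0.05175426,  0.0313972 , -0.99816617,  0.92400004],
       [ 0.        ,  0.        ,  0.        ,  1.        ]])}
{'clock': 0.1, 'qpos': array([-1.2726649 ,  0.6000377 , -0.00250812,  1.60000139,  0.00180398,
        0.94288415, -0.07981264]), 'joint_vel': array([-0.00118741, -0.00077696, -0.00060533, -0.00300555, -0.00180967,
       -0.00014314, -0.00061137]), 'joint_efforts': array([ 4.27230712e-03, -7.66562390e+01,  1.50182538e+00, -2.52938980e+01,
       -5.23492007e-02,  1.36355430e-02,  6.91216565e-05]), 'position': array([0.26531173, 0.67424843, 0.19706953]), 'orientation': array([-5.03460578e-05,  1.86311103e-01,  9.82490576e-01, -6.62617867e-04]), 'ft_force': array([-0.73392847, -0.01736923,  0.31888728]), 'torque': array([-0.0128535 , -0.03985314, -0.00379128]), 'finger_force': 0.0, 'grip_width': 0.0929959623903669}
```

View pics/top0.png

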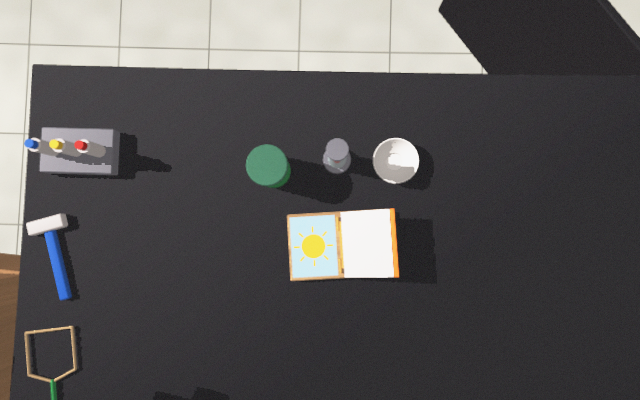

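View pics/scene0.png

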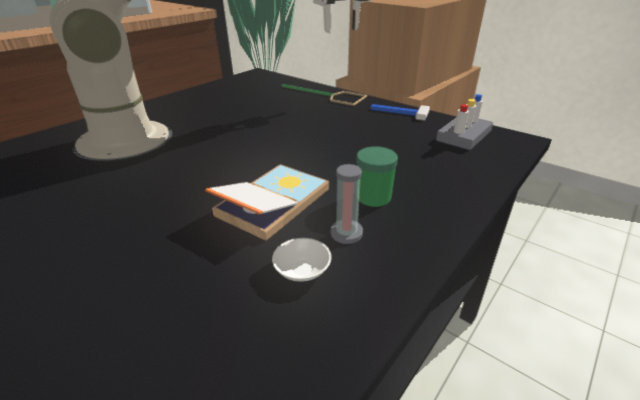

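The top view shows the sun half with outer corners near (288,214) and (291,280), the spine at column ~341 and the orange free edge at column ~396. The canister (268,166), guard (337,155) and dish (396,160) are beyond the far end. In the scene view the free edge runs (208,190) to (262,209).

```bash
cat > h.py <<'E'
import numpy as np, cv2
def ray(c,uv):
    x=(np.array(uv,float)-[c['cx'],c['cy']])/[c['fx'],c['fy']]
    u=x.copy()
    for _ in range(10): u=x/(1+c['k1']*(u@u))
    E=c['extrinsics'];R=E[:3,:3];return -R.T@E[:3,3],R.T@np.r_[u,1]
def plane(c,uv,z):
    o,d=ray(c,uv);return o+d*(z-o[2])/d[2]
E
python3 - <<'E'
from cell import *
from h import *
T=camera_info("top");S=camera_info("scene")
im=cv2.imread("pics/top0.png");hsv=cv2.cvtColor(im,cv2.COLOR_BGR2HSV)
roi=np.zeros(im.shape[:2],np.uint8);roi[195:295,275:410]=255
# board slab outline: sun half incl. wood; leaf white; orange edge
def box(m):
    m=m&roi;c=max(cv2.findContours(m,0,2)[0],key=cv2.contourArea);return cv2.boxPoints(cv2.minAreaRect(c))
blue=box(cv2.inRange(hsv,(85,20,120),(110,120,255)))
ora=box(cv2.inRange(hsv,(8,150,150),(20,255,255))& np.where(np.arange(640)>385,255,0).astype(np.uint8)[None,:].repeat(400,0))
print("blue px",blue.round(1).tolist());P=np.array([plane(T,p,.022) for p in blue]);print("blue w",P.round(4).tolist())
print("ora",ora.round(1).tolist())
for p in [(287,214),(291,280),(343,278),(339.5,211)]: print(p,plane(T,p,.022).round(4))
ims=cv2.imread("pics/scene0.png");h2=cv2.cvtColor(ims,cv2.COLOR_BGR2HSV)
m=cv2.inRange(h2,(3,150,150),(20,255,255));m[:180]=0;m[215:]=0;m[:,:200]=0;m[:,275:]=0
ys,xs=np.nonzero(m);i=xs.argmin();j=xs.argmax();print("scene edge",xs[i],ys[i],xs[j],ys[j],len(xs))
for a,b in [((395.5,209.5),(208,190)),((398,277),(208,190)),((395.5,209.5),(262,209.5))]:
    o1,d1=ray(T,a);o2,d2=ray(S,b);st=np.linalg.lstsq(np.c_[d1,-d2],o2-o1,rcond=None)[0]
    print(a,b,((o1+d1*st[0]+o2+d2*st[1])/2).round(4),np.linalg.norm(o1+d1*st[0]-o2-d2*st[1]).round(4))
for n,p,z in[("can",(268,165),.104),("guard",(337,149),.142),("dish",(396,160),.03)]: print(n,plane(T,p,z).round(3))
E
```

```text
blue px [[289.29998779296875, 217.1999969482422], [333.6000061035156, 214.5], [337.29998779296875, 274.20001220703125], [293.0, 276.8999938964844]]
blue w [[0.6159, 0.1497, 0.022], [0.6245, 0.0535, 0.022], [0.4964, 0.0421, 0.022], [0.4875, 0.1375, 0.022]]
ora [[389.20001220703125, 208.10000610351562], [394.0, 207.6999969482422], [398.79998779296875, 276.8999938964844], [394.0, 277.29998779296875]]
(287, 214) [0.6227 0.155  0.022 ]
(291, 280) [0.4807 0.1415 0.022 ]
(343, 278) [0.4887 0.0296 0.022 ]
(339.5, 211) [0.6326 0.041  0.022 ]
scene edge 206 189 261 212 146
(395.5, 209.5) (208, 190) [ 0.6137 -0.0974  0.1256] 0.0776
(398, 277) (208, 190) [ 0.5024 -0.0784  0.0679] 0.0065
(395.5, 209.5) (262, 209.5) [ 0.6411 -0.068   0.0767] 0.0111
can [0.718 0.187 0.104]
guard [0.747 0.05  0.142]
dish [ 0.746 -0.077  0.03 ]
```

```bash
cat >> h.py <<'E'
from scipy.spatial.transform import Rotation as Ro, Slerp
YAW=.092;C=np.array([.5616,.0387,0]);bx=np.array([np.cos(YAW),np.sin(YAW),0]);by=np.array([-bx[1],bx[0],0])
def pose(tip,t):
    "tip=(along spine, across, z) in board frame; t=tilt deg -> TCP position, rotation"
    z=by*np.sin(np.radians(t))-np.array([0,0,np.cos(np.radians(t))])
    R=np.c_[np.cross(bx,z),bx,z]
    return C+bx*tip[0]+by*tip[1]+np.array([0,0,tip[2]])-.014*z,Ro.from_matrix(R)
def tip(s):
    w,x,y,z=s['orientation'];R=Ro.from_quat([x,y,z,w]);p=s['position']+.014*R.apply([0,0,1])-C
    return np.array([p@bx,p@by,p[2]]),R
def rows(s,way):
    "way=[(tip,tilt,nrows)]"
    w,x,y,z=s['orientation'];R=Ro.from_quat([x,y,z,w]);p=s['position'].copy();out=[]
    for tp,t,n in way:
        P,Q=pose(tp,t);sl=Slerp([0,1],Ro.concatenate([R,Q]));p0=p.copy()
        for k in range(1,n+1):
            f=k/n;d=R.inv().apply(p0+(P-p0)*f-p)/.05;Rn=sl(f);r=(R.inv()*Rn).as_rotvec()/np.radians(10)
            v=np.round(np.r_[d,r],2);out.append(v);p=p+R.apply(v[:3]*.05);R=R*Ro.from_rotvec(v[3:]*np.radians(10))
    for i in range(0,len(out),8): print("; ".join(" ".join("%g"%a for a in v) for v in out[i:i+8]))
E
python3 - <<'E'
from cell import *
from h import *
rows(sense(),[((-.01,-.19,.22),35,24)])
E
```

```text
-0.49 -0.55 -0.03 -0.08 0.13 0.25; -0.51 -0.53 -0.04 -0.08 0.13 0.26; -0.54 -0.51 -0.07 -0.08 0.13 0.25; -0.56 -0.48 -0.09 -0.08 0.13 0.26; -0.57 -0.46 -0.1 -0.08 0.13 0.25; -0.59 -0.43 -0.12 -0.08 0.13 0.26; -0.61 -0.39 -0.15 -0.08 0.14 0.25; -0.62 -0.37 -0.16 -0.09 0.13 0.26
-0.63 -0.34 -0.19 -0.08 0.13 0.25; -0.64 -0.31 -0.2 -0.08 0.13 0.26; -0.65 -0.28 -0.22 -0.08 0.13 0.25; -0.66 -0.24 -0.24 -0.08 0.13 0.26; -0.66 -0.21 -0.26 -0.08 0.13 0.25; -0.66 -0.18 -0.27 -0.08 0.13 0.26; -0.67 -0.14 -0.3 -0.08 0.13 0.25; -0.66 -0.11 -0.3 -0.08 0.13 0.26
-0.66 -0.08 -0.33 -0.08 0.13 0.25; -0.66 -0.04 -0.34 -0.08 0.13 0.26; -0.64 -0.01 -0.36 -0.08 0.13 0.25; -0.64 0.02 -0.37 -0.08 0.13 0.26; -0.63 0.06 -0.39 -0.08 0.14 0.25; -0.62 0.09 -0.4 -0.08 0.13 0.26; -0.6 0.13 -0.41 -0.09 0.13 0.25; -0.59 0.15 -0.42 -0.08 0.13 0.26
```

>>> send_rows(increments="-0.49 -0.55 -0.03 -0.08 0.13 0.25; -0.51 -0.53 -0.04 -0.08 0.13 0.26; -0.54 -0.51 -0.07 -0.08 0.13 0.25; -0.56 -0.48 -0.09 -0.08 0.13 0.26; -0.57 -0.46 -0.1 -0.08 0.13 0.25; -0.59 -0.43 -0.12 -0.08 0.13 0.26; -0.61 -0.39 -0.15 -0.08 0.14 0.25; -0.62 -0.37 -0.16 -0.09 0.13 0.26", hand=1, newtons=10)

```text
clock: 1.1
position: [0.3674, 0.3956, 0.2088]
orientation: [-0.079, 0.357, 0.928, 0.073]
ft_force: [-0.2, 0.3, 0.5]
grip_width: 0.0179
finger_force: 0.0
```

>>> send_rows(increments="-0.63 -0.34 -0.19 -0.08 0.13 0.25; -0.64 -0.31 -0.2 -0.08 0.13 0.26; -0.65 -0.28 -0.22 -0.08 0.13 0.25; -0.66 -0.24 -0.24 -0.08 0.13 0.26; -0.66 -0.21 -0.26 -0.08 0.13 0.25; -0.66 -0.18 -0.27 -0.08 0.13 0.26; -0.67 -0.14 -0.3 -0.08 0.13 0.25; -0.66 -0.11 -0.3 -0.08 0.13 0.26")

```text
clock: 2.1
position: [0.4689, 0.1179, 0.2199]
orientation: [-0.154, 0.511, 0.834, 0.141]
ft_force: [0.8, 1.2, -0.3]
grip_width: 0.0004
finger_force: 0.0
```

>>> send_rows(increments="-0.66 -0.08 -0.33 -0.08 0.13 0.25; -0.66 -0.04 -0.34 -0.08 0.13 0.26; -0.64 -0.01 -0.36 -0.08 0.13 0.25; -0.64 0.02 -0.37 -0.08 0.13 0.26; -0.63 0.06 -0.39 -0.08 0.14 0.25; -0.62 0.09 -0.4 -0.08 0.13 0.26; -0.6 0.13 -0.41 -0.09 0.13 0.25; -0.59 0.15 -0.42 -0.08 0.13 0.26")

```text
clock: 3.1
position: [0.57, -0.1601, 0.231]
orientation: [-0.223, 0.643, 0.704, 0.204]
ft_force: [0.9, 0.3, -0.5]
grip_width: 0.0004
finger_force: 0.0
```

```bash
cat >> h.py <<'E'
def arc(th,r=.095,extra=0):
    s,c=np.sin(th),np.cos(th);h=.0025+.0075*abs(.82*s+.57*c)-extra
    return (-.01,-r*c-h*s,.0255+r*s-h*c)
E
python3 - <<'E'
from cell import *
from h import *
s=sense();print(tip(s)[0])
print([np.round(arc(t),3) for t in(.4,.6,1.57,3.1)])
rows(s,[((-.01,-.155,.05),35,8),((-.01,-.1,.05),35,6)]+[(arc(t),35,1) for t in np.linspace(.5,1.9,18)])
E
```

```text
[-0.00991277 -0.19069049  0.21953431]
[array([-0.01 , -0.091,  0.054]), array([-0.01 , -0.084,  0.071]), array([-0.01 , -0.009,  0.12 ]), array([-0.01 ,  0.095,  0.036])]
-0.17 -0 0.4 0 -0 -0; -0.17 -0 0.4 0 -0 -0; -0.17 -0 0.39 0 -0.01 -0; -0.17 -0 0.4 0 0 -0; -0.17 -0 0.4 0 0 -0.01; -0.17 -0 0.4 0.01 -0 0; -0.17 -0 0.4 -0 -0 0; -0.17 -0 0.39 -0 -0 0
0.15 -0 0.11 -0 -0 0; 0.15 -0 0.1 -0 -0 0; 0.15 -0 0.11 -0 -0 0; 0.15 -0 0.1 -0 -0 0; 0.15 -0 0.11 -0 -0 0; 0.15 -0 0.11 -0 -0 0; 0.35 -0 -0.08 -0 -0 0; 0.13 -0 -0.07 -0 -0 0
0.14 -0 -0.07 -0 -0 0; 0.14 -0 -0.05 -0 -0 0; 0.15 -0 -0.04 -0 -0 0; 0.15 -0 -0.03 -0 -0 0; 0.16 -0 -0.02 -0 -0 0; 0.16 -0 -0 -0 -0 0; 0.16 -0 0 -0 -0 0; 0.16 -0 0.03 -0 -0 0
0.15 -0 0.03 -0 -0 0; 0.16 -0 0.05 -0 -0 0; 0.15 -0 0.07 -0 -0 0; 0.14 -0 0.07 -0 -0 0; 0.14 -0 0.09 -0 -0 0; 0.13 -0 0.1 -0 -0 0; 0.12 -0 0.11 -0 -0 0; 0.12 -0 0.12 -0 -0 0
```

>>> send_rows(increments="-0.17 0 0.4 0 0 0; -0.17 0 0.4 0 0 0; -0.17 0 0.39 0 0 0; -0.17 0 0.4 0 0 0; -0.17 0 0.4 0 0 0; -0.17 0 0.4 0 0 0; -0.17 0 0.4 0 0 0; -0.17 0 0.39 0 0 0")

```text
clock: 4.1
position: [0.5665, -0.1231, 0.0606]
orientation: [-0.222, 0.643, 0.704, 0.203]
ft_force: [0.4, -0.2, -0.2]
grip_width: 0.0003
finger_force: 0.0
```

Run:
```python
from cell import *
from h import *
s=sense();print(tip(s)[0],s['ft_force'],s['qpos'])
cv2.imwrite("pics/s1.png",grab_frame("scene")[100:300,130:450,::-1].repeat(2,0).repeat(2,1))
```

```text
[-0.00994415 -0.15352756  0.04915761] [ 0.42673003 -0.24726876 -0.21353656] [ 0.36705169  0.78520813  0.09672195  1.86040672 -0.72143459  0.98928911
  1.09552049]
```

View pics/s1.png

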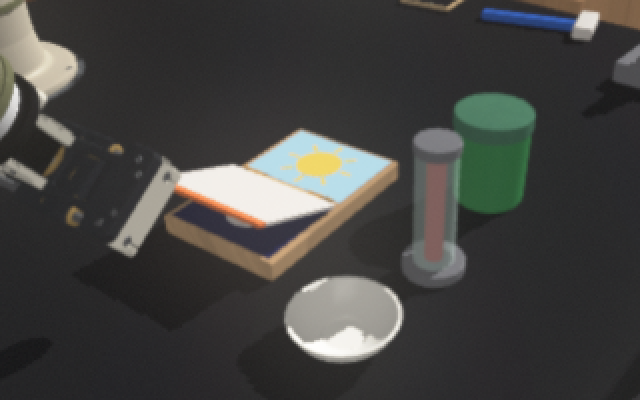

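The picture shows the gripper at (110,190), beside the leaf's orange free edge (180–265, 180–225). The leaf is untouched and the way in is clear.

>>> send_rows(increments="0.15 0 0.11 0 0 0; 0.15 0 0.1 0 0 0; 0.15 0 0.11 0 0 0; 0.15 0 0.1 0 0 0; 0.15 0 0.11 0 0 0; 0.15 0 0.11 0 0 0; 0.35 0 -0.08 0 0 0; 0.13 0 -0.07 0 0 0")

```text
clock: 5.15
position: [0.5603, -0.0521, 0.0829]
orientation: [-0.222, 0.642, 0.705, 0.204]
ft_force: [1.7, -0.2, 0.6]
grip_width: 0.0004
finger_force: 0.0
```

>>> send_rows(increments="0.14 0 -0.07 0 0 0; 0.14 0 -0.05 0 0 0; 0.15 0 -0.04 0 0 0; 0.15 0 -0.03 0 0 0; 0.16 0 -0.02 0 0 0; 0.16 0 0 0 0 0; 0.16 0 0 0 0 0; 0.16 0 0.03 0 0 0")

```text
clock: 6.15
position: [0.556, -0.0082, 0.1244]
orientation: [-0.222, 0.643, 0.704, 0.204]
ft_force: [0.1, -0.7, -0.6]
grip_width: 0.0005
finger_force: 0.0
```

Run:
```python
from cell import *
from h import *
s=sense();print(tip(s)[0],s['ft_force'])
a=grab_frame("scene")[100:300,130:450,::-1];b=grab_frame("top")[100:300,180:500,::-1]
cv2.imwrite("pics/s2.png",cv2.resize(np.vstack([a,b]),None,fx=1.5,fy=1.5))
```

```text
[-0.00984719 -0.03814752  0.11291205] [ 0.05753811 -0.71147607 -0.58880678]
```

View pics/s2.png

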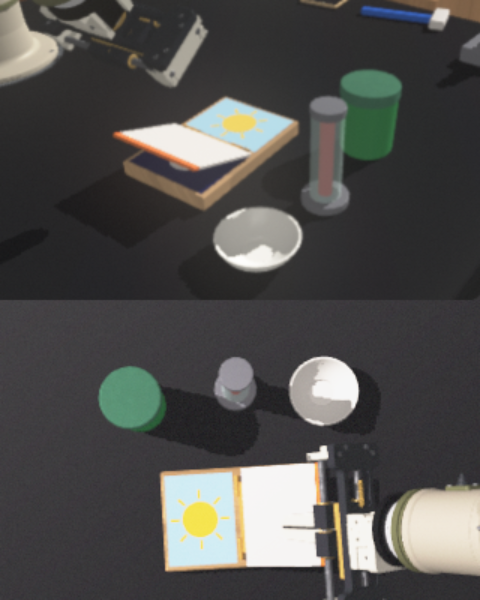

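Leaf has not moved (edge still at (115,135)–(195,165) in the upper half), though the tip should have met it. I'll project the computed tip into the pictures.

```bash
cat >> h.py <<'E'
def proj(c,P):
    q=c['extrinsics'][:3]@np.r_[P,1];u=q[:2]/q[2];u=u*(1+c['k1']*(u@u));return u*[c['fx'],c['fy']]+[c['cx'],c['cy']]
E
python3 - <<'E'
from cell import *
from h import *
s=sense();_,R=tip(s);z=R.apply([0,0,1])
out=[]
for n,(r,c) in {"scene":((60,180),(130,330)),"top":((190,310),(300,500))}.items():
    C_=camera_info(n);im=grab_frame(n)[:,:,::-1].copy()
    for k,d in enumerate((.014,-.07)):
        p=proj(C_,s['position']+d*z);print(n,d,p.round(1),(s['position']+d*z).round(4))
    cr=im[r[0]:r[1],c[0]:c[1]]; cr=np.clip(cr.astype(float)*1.5+25,0,255).astype(np.uint8)
    out.append(cv2.resize(cr,(600,360)) if n=="scene" else cv2.resize(cr,(600,360)))
cv2.imwrite("pics/s3.png",cv2.resize(np.vstack(out),(500,600)))
E
```

```text
scene 0.014 [252.3 162.4] [5.552e-01 5.000e-04 1.131e-01]
scene -0.07 [229.4 139.2] [ 0.5596 -0.0476  0.1818]
top 0.014 [359.8 249.9] [5.552e-01 5.000e-04 1.131e-01]
top -0.07 [389.2 250.7] [ 0.5596 -0.0476  0.1818]
```

View pics/s3.png

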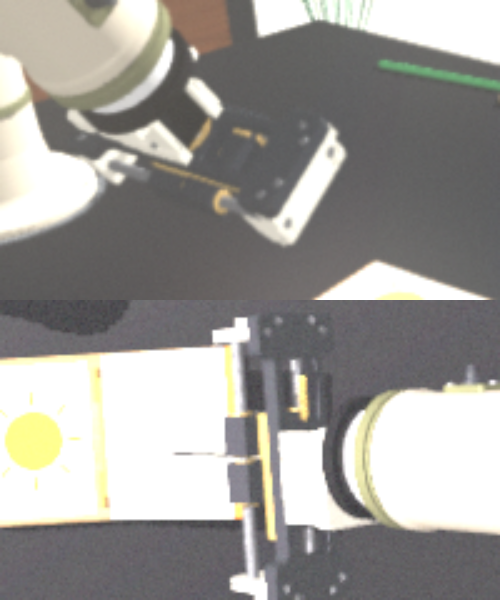

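Run:
```python
from cell import *
from h import *
S=camera_info("scene");T=camera_info("top")
B=lambda x,y,z:C+bx*x+by*y+np.array([0,0,z])
for th in(.3,.4,.5,.6,.75):
    print(th,[proj(c,B(x,-.125*np.cos(th),.0255+.125*np.sin(th))).round(0).tolist() for c in(S,T) for x in(-.07,.07)])
print("slab",[proj(S,B(x,y,.022)).round(0).tolist() for x,y in((-.072,-.11),(.072,-.11),(.072,.11),(-.072,.11))])
cv2.imwrite("pics/w1.png",grab_frame("wrist")[:,:,::-1])
```

```text
0.3 [[203.0, 194.0], [258.0, 218.0], [400.0, 276.0], [395.0, 207.0]]
0.4 [[204.0, 188.0], [259.0, 211.0], [399.0, 276.0], [394.0, 207.0]]
0.5 [[205.0, 182.0], [260.0, 205.0], [397.0, 277.0], [392.0, 207.0]]
0.6 [[207.0, 176.0], [262.0, 198.0], [395.0, 278.0], [390.0, 207.0]]
0.75 [[210.0, 167.0], [266.0, 188.0], [390.0, 279.0], [385.0, 207.0]]
slab [[210.0, 208.0], [264.0, 233.0], [328.0, 181.0], [279.0, 164.0]]
```

View pics/w1.png

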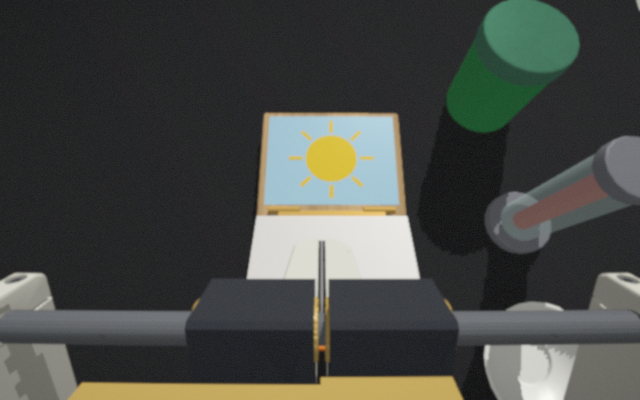

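The wrist view shows the two pale fingers' parting line ending at about (322,241), over the white leaf. The spine is at row ~212 and a trace of orange shows at (322,347). I'll check the projections, and the orange edge in the scene view.

Run:
```python
from cell import *
from h import *
s=sense();_,R=tip(s);W=camera_info("wrist")
for d in(.014,0,-.02,-.05):print(d,[proj(W,s['position']+R.apply([x,y,d])).round(0).tolist() for x,y in((0,0),(.0075,0),(-.0075,0),(0,.017))])
B=lambda x,y,z:C+bx*x+by*y+np.array([0,0,z])
for th in (.4,.8,1.2,1.6): print(th,[proj(W,B(x,-.125*np.cos(th),.0255+.125*np.sin(th))).round(0).tolist() for x in(-.07,.07)])
print([proj(W,B(x,0,.03)).round(0).tolist() for x in(-.07,.07)],[proj(W,B(x,.11,.022)).round(0).tolist() for x in(-.072,.072)])
im=grab_frame("scene")[:,:,::-1].copy();h2=cv2.cvtColor(im,cv2.COLOR_BGR2HSV)
m=cv2.inRange(h2,(3,150,150),(20,255,255));m[:100]=0;m[250:]=0;m[:,:190]=0;m[:,285:]=0
ys,xs=np.nonzero(m);i=xs.argmin();j=xs.argmax();print(xs[i],ys[i],xs[j],ys[j],len(xs),s['clock'])
```

```text
0.014 [[322.0, 229.0], [322.0, 219.0], [322.0, 240.0], [348.0, 229.0]]
0 [[322.0, 238.0], [322.0, 226.0], [322.0, 249.0], [349.0, 238.0]]
-0.02 [[322.0, 252.0], [322.0, 240.0], [322.0, 264.0], [352.0, 252.0]]
-0.05 [[322.0, 280.0], [322.0, 266.0], [322.0, 294.0], [358.0, 280.0]]
0.4 [[236.0, 349.0], [436.0, 349.0]]
0.8 [[222.0, 306.0], [454.0, 306.0]]
1.2 [[216.0, 229.0], [463.0, 228.0]]
1.6 [[220.0, 144.0], [457.0, 144.0]]
[[257.0, 209.0], [407.0, 209.0]] [[263.0, 112.0], [399.0, 112.0]]
206 189 261 212 147 6.4
```

```bash
cat >> h.py <<'E'
def theta(cam,im):
    "leaf angle from the far corner of the orange edge in the scene picture"
    h=cv2.cvtColor(im,cv2.COLOR_RGB2HSV);m=cv2.inRange(h,(3,150,150),(20,255,255));m[:60]=0;m[250:]=0;m[:,:190]=0;m[:,340:]=0
    ys,xs=np.nonzero(m)
    if len(xs)==0: return None
    j=xs.argmax();q=np.array([xs[j],ys[j]])
    T=np.linspace(0,3.14,315);e=[np.linalg.norm(proj(cam,C+bx*.07-by*.125*np.cos(t)+[0,0,.0255+.125*np.sin(t)])-q) for t in T]
    return q,T[np.argmin(e)],min(e),len(xs)
E
python3 - <<'E'
from cell import *
from h import *
s=sense();print(theta(camera_info("scene"),grab_frame("scene")))
rows(s,[((-.01,-.17,.17),35,8),((-.01,-.17,.042),35,8),((-.01,-.115,.042),35,8)])
E
```

```text
(array([261, 212]), np.float64(0.4), np.float64(2.4658922256216673), 148)
-0.19 0 -0.31 0 -0 -0; -0.18 0 -0.3 0 -0 -0; -0.19 0 -0.31 0 -0 -0; -0.18 0 -0.3 0 -0 -0; -0.19 0 -0.31 0 -0 -0; -0.18 0 -0.31 0 -0.01 -0; -0.19 0 -0.3 0.01 0 -0; -0.19 0 -0.31 -0 0 -0
-0.18 0 0.26 -0 0 -0; -0.19 0 0.26 -0 0 -0; -0.18 0 0.27 -0 0 -0; -0.18 0 0.26 -0 0 -0; -0.18 0 0.26 -0 0 -0; -0.19 0 0.26 -0 0 -0; -0.18 0 0.27 -0 0 -0; -0.18 0 0.26 -0 0 -0
0.11 0 0.08 -0 0 -0; 0.11 0 0.08 -0 0 -0; 0.12 0 0.08 -0 0 -0; 0.11 0 0.07 -0 0 -0; 0.11 0 0.08 -0 0 -0; 0.11 0 0.08 -0 0 -0; 0.12 0 0.08 -0 0 -0; 0.11 0 0.08 -0 0 -0
```

>>> send_rows(increments="-0.19 0 -0.31 0 0 0; -0.18 0 -0.3 0 0 0; -0.19 0 -0.31 0 0 0; -0.18 0 -0.3 0 0 0; -0.19 0 -0.31 0 0 0; -0.18 0 -0.31 0 0 0; -0.19 0 -0.3 0 0 0; -0.19 0 -0.31 0 0 0")

```text
clock: 7.5
position: [0.568, -0.1405, 0.1819]
orientation: [-0.222, 0.643, 0.704, 0.203]
ft_force: [0.1, -0.2, -0.0]
grip_width: 0.0005
finger_force: 0.0
```

>>> send_rows(increments="-0.18 0 0.26 0 0 0; -0.19 0 0.26 0 0 0; -0.18 0 0.27 0 0 0; -0.18 0 0.26 0 0 0; -0.18 0 0.26 0 0 0; -0.19 0 0.26 0 0 0; -0.18 0 0.27 0 0 0; -0.18 0 0.26 0 0 0")

```text
clock: 8.5
position: [0.568, -0.1388, 0.0525]
orientation: [-0.222, 0.643, 0.704, 0.204]
ft_force: [0.2, 0.7, 0.3]
grip_width: 0.0002
finger_force: 0.0
```

>>> send_rows(increments="0.11 0 0.08 0 0 0; 0.11 0 0.08 0 0 0; 0.12 0 0.08 0 0 0; 0.11 0 0.07 0 0 0; 0.11 0 0.08 0 0 0; 0.11 0 0.08 0 0 0; 0.12 0 0.08 0 0 0; 0.11 0 0.08 0 0 0")

```text
clock: 9.5
position: [0.563, -0.0836, 0.0537]
orientation: [-0.222, 0.643, 0.704, 0.203]
ft_force: [-0.8, -1.1, 1.0]
grip_width: 0.0008
finger_force: 0.0
```

Run:
```python
from cell import *
from h import *
s=sense();print(tip(s)[0],s['ft_force'],theta(camera_info("scene"),grab_frame("scene")))
cv2.imwrite("pics/w2.png",np.vstack([grab_frame("wrist")[100:,:,::-1],grab_frame("top")[150:350,:,::-1]]))
rows(s,[((-.01,-.085,.055),35,8)])
```

```text
[-0.00986149 -0.11388196  0.04224831] [-0.77341621 -1.11466227  0.96601322] (array([261, 212]), np.float64(0.4), np.float64(2.4658922256216673), 82)
0.08 -0 0.02 0 -0 -0; 0.07 -0 0.01 0 -0 -0; 0.08 -0 0.02 0 -0 -0; 0.08 -0 0.01 0 -0 -0; 0.08 -0 0.02 0 -0.01 -0; 0.07 -0 0.01 0 0 -0; 0.08 -0 0.02 0.01 0 -0; 0.08 -0 0.01 -0 0 -0
```

View pics/w2.png

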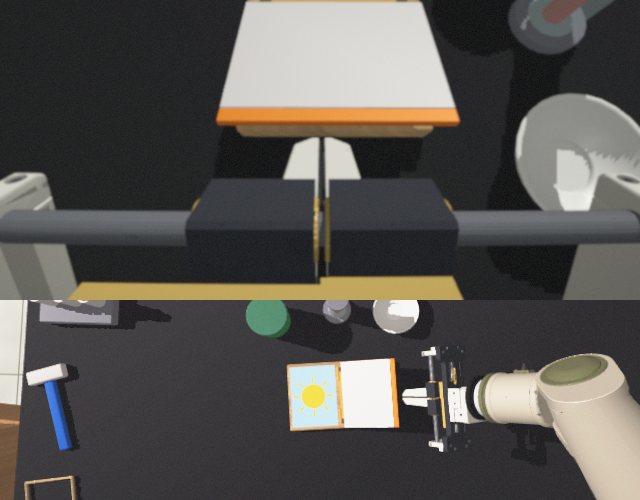

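The wrist part shows the pale fingertips ending at about (322,138+100), short of the orange edge. The top part shows them ending at about (402,397−150), also short of the edge at column 397. So the real tips are behind the computed point, and I'll triangulate them.

Run:
```python
from cell import *
from h import *
s=sense();_,R=tip(s);T=camera_info("top");W=camera_info("wrist")
for d in(.014,0,-.02,-.04):print(d,proj(T,s['position']+R.apply([0,0,d])).round(1))
im=grab_frame("top")[:,:,::-1];g=im[240:256,385:445].max(2)
for r in g[::2]: print(r[::2])
for a in((402,247),(404,247)):
  for b in((322,236),(322,239)):
    o1,d1=ray(T,a);o2,d2=ray(W,b);st=np.linalg.lstsq(np.c_[d1,-d2],o2-o1,rcond=None)[0]
    p=(o1+d1*st[0]+o2+d2*st[1])/2;print(a,b,p.round(4),"tool frame",R.inv().apply(p-s['position']).round(4),np.linalg.norm(o1+d1*st[0]-o2-d2*st[1]).round(4))
print("wrist cam in tool",R.inv().apply(-W['extrinsics'][:3,:3].T@W['extrinsics'][:3,3]-s['position']).round(3))
```

```text
0.014 [394.2 245.7]
0 [398.9 245.8]
-0.02 [405.7 245.9]
-0.04 [412.9 246. ]
[246 246 246 247 247 247  55  37  39  37 220 245 247 246 246 246 246 246
 246 246 245  82  85  83  83  53  47 114 241 101]
[246 246 246 247 247 247  78  42  39 127 246 246 246 246 246 246 246 246
 246 246 246  79  81  77  83  58  49 115 240 144]
[246 246 246 246 247 247  83  40  38 243 246 246 246 246 246 246 246 246
 246 246 246  80  80  82  80  64  48  93 240 210]
[246 246 246 245 247 247 100  38  40 134 163 164 166 165 167 167 208 207
 204 210 208  75  80  84  77  66  48  84 240 228]
[246 246 246 243 247 247 111  40  36 207 240 242 242 242 241 239 239 235
 237 237 237 236 237 176 136 113 134  89 216 237]
[246 246 246 244 247 247 133  38  37 165 246 246 246 246 246 246 246 246
 246 246 246 174  77  81  82  75  46  49 169 238]
[246 246 246 244 247 247 187  39  42  40 199 246 246 246 246 246 246 246
 246 246 246 178  79  80  81  80  49  43 131 238]
[246 246 246 246 247 247 221  35  36  37  50 178 212 214 224 242 247 246
 246 246 246 223  81  80  79  80  52  48 112 239]
(402, 247) (322, 236) [ 0.5625 -0.087   0.0747] tool frame [ 0.0094 -0.0007 -0.0191] 0.0017
(402, 247) (322, 239) [ 0.5624 -0.0877  0.0702] tool frame [ 0.0063 -0.0008 -0.0158] 0.002
(404, 247) (322, 236) [ 0.5629 -0.0893  0.0853] tool frame [ 0.0136 -0.0005 -0.029 ] 0.0012
(404, 247) (322, 239) [ 0.5629 -0.09    0.0811] tool frame [ 0.0106 -0.0006 -0.026 ] 0.0015
wrist cam in tool [ 0.08  -0.    -0.186]
```

Run:
```python
from cell import *
from h import *
rows(sense(),[((-.01,-.122,.031),35,2),((-.01,-.085,.031),35,6)])
```

```text
-0.13 -0 0.05 0 -0 -0; -0.12 -0 0.05 0.01 -0.01 -0; 0.1 -0 0.07 -0 0 -0; 0.1 -0 0.07 -0 0 -0; 0.1 -0 0.07 -0 0 -0; 0.1 -0 0.07 -0 0 -0; 0.1 -0 0.07 -0 0 -0; 0.1 -0 0.07 -0 0 -0
```

>>> send_rows(increments="-0.13 0 0.05 0 0 0; -0.12 0 0.05 0 0 0; 0.1 0 0.07 0 0 0; 0.1 0 0.07 0 0 0; 0.1 0 0.07 0 0 0; 0.1 0 0.07 0 0 0; 0.1 0 0.07 0 0 0; 0.1 0 0.07 0 0 0")

```text
clock: 10.7
position: [0.5604, -0.0548, 0.0425]
orientation: [-0.222, 0.643, 0.704, 0.203]
ft_force: [-0.2, -2.4, -0.3]
grip_width: 0.0005
finger_force: 0.9
```

Run:
```python
from cell import *
from h import *
s=sense();print(tip(s)[0],s['ft_force'],theta(camera_info("scene"),grab_frame("scene")))
cv2.imwrite("pics/w3.png",grab_frame("wrist")[100:,:,::-1])
```

```text
[-0.00975039 -0.08492129  0.0310868 ] [-0.15963259 -2.44744483 -0.29591419] (array([263, 204]), np.float64(0.52), np.float64(2.695451895203045), 41)
```

View pics/w3.png

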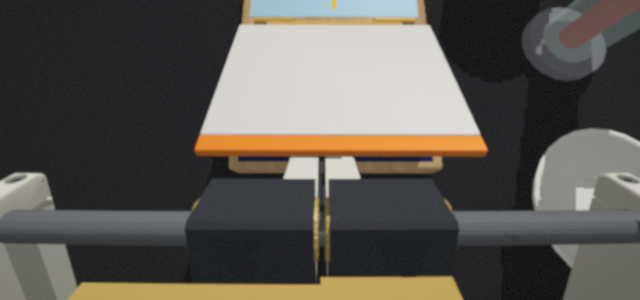

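The wrist picture shows the fingers under the orange edge (row 148+100), and the leaf has started to rise. I'll carry on along the arc, allowing for the visible tip being about 30 mm shorter.

```bash
cat >> h.py <<'E'
SH=.030
def arc2(th,r=.098): 
    a=np.array(arc(th,r));return a+[0,SH*.574,-SH*.819]
E
python3 - <<'E'
from cell import *
from h import *
print([arc2(t).round(3).tolist() for t in (.5,1,1.4)])
rows(sense(),[(arc2(t),35,1) for t in np.linspace(.5,1.4,16)])
E
```

```text
[[-0.01, -0.073, 0.04], [-0.01, -0.044, 0.078], [-0.01, -0.009, 0.096]]
0.28 -0 -0.02 0 -0.01 0; 0.09 -0 -0.05 0 -0 0; 0.11 -0 -0.06 0 -0 0; 0.1 -0 -0.04 0 -0 0; 0.11 -0 -0.04 0 -0 0; 0.11 -0 -0.04 0 -0 0; 0.12 -0 -0.02 0 -0 0; 0.11 -0 -0.02 0 -0 0
0.12 -0 -0.01 0 -0 0; 0.12 -0 -0.01 0 -0 0; 0.12 -0 0 0 -0 0; 0.12 -0 0.01 0 -0 0; 0.12 -0 0.01 0 -0 0; 0.12 -0 0.03 0 -0 0; 0.11 -0 0.03 0 -0 0; 0.12 -0 0.04 0 -0 0
```

>>> send_rows(increments="0.2 0 -0.02 0 0 0; 0.17 0 -0.05 0 0 0; 0.11 0 -0.06 0 0 0; 0.1 0 -0.04 0 0 0; 0.11 0 -0.04 0 0 0; 0.11 0 -0.04 0 0 0; 0.12 0 -0.02 0 0 0; 0.11 0 -0.02 0 0 0")

```text
clock: 11.8
position: [0.5572, -0.021, 0.0842]
orientation: [-0.222, 0.643, 0.704, 0.204]
ft_force: [-0.2, 0.5, -0.2]
grip_width: 0.0004
finger_force: 0.4
```

Run:
```python
from cell import *
from h import *
s=sense();print(tip(s)[0],s['ft_force'],theta(camera_info("scene"),grab_frame("scene")))
im=grab_frame("wrist");m=cv2.inRange(cv2.cvtColor(im,cv2.COLOR_RGB2HSV),(5,170,150),(16,255,255));m[:, :130]=0
y,x=np.nonzero(m);W=camera_info("wrist");print(x.min() if len(x) else 0,x.max() if len(x) else 0,np.percentile(y,[5,50,95]))
for t in(.8,.95,1.1,1.3):print(t,[proj(W,C+bx*a-by*.125*np.cos(t)+[0,0,.0255+.125*np.sin(t)]).round(0).tolist() for a in(-.07,.07)])
```

```text
[-0.00985252 -0.0510257   0.07277451] [-0.18894023  0.47037795 -0.1772955 ] (array([272, 177]), np.float64(0.93), np.float64(1.1216918115086727), 35)
197 483 [240. 245. 249.]
0.8 [[202.0, 281.0], [481.0, 281.0]]
0.95 [[196.0, 248.0], [488.0, 248.0]]
1.1 [[193.0, 210.0], [493.0, 210.0]]
1.3 [[192.0, 156.0], [494.0, 157.0]]
```

The leaf is at about 0.95 rad, where planned. Continuing.

>>> send_rows(increments="0.12 0 -0.01 0 0 0; 0.12 0 -0.01 0 0 0; 0.12 0 0 0 0 0; 0.12 0 0.01 0 0 0; 0.12 0 0.01 0 0 0; 0.12 0 0.03 0 0 0; 0.11 0 0.03 0 0 0; 0.12 0 0.04 0 0 0")

```text
clock: 12.9
position: [0.5534, 0.0206, 0.1073]
orientation: [-0.222, 0.643, 0.704, 0.203]
ft_force: [0.6, -0.8, -0.0]
grip_width: 0.0007
finger_force: 0.4
```

Run:
```python
from cell import *
from h import *
s=sense();print(tip(s)[0],s['ft_force'],theta(camera_info("scene"),grab_frame("scene")))
im=grab_frame("wrist");m=cv2.inRange(cv2.cvtColor(im,cv2.COLOR_RGB2HSV),(5,170,150),(16,255,255));m[:, :130]=0
y,x=np.nonzero(m);W=camera_info("wrist");print(x.min() if len(x) else 0,x.max() if len(x) else 0,np.percentile(y,[5,50,95]))
for t in(1.3,1.45,1.6):print(t,[proj(W,C+bx*a-by*.125*np.cos(t)+[0,0,.0255+.125*np.sin(t)]).round(0).tolist() for a in(-.07,.07)])
rows(s,[(arc2(t,.09),35,1) for t in np.linspace(1.45,3.0,24)])
```

```text
[-0.0098089  -0.00926084  0.09582677] [ 0.60907094 -0.83969338 -0.00823452] (array([289, 154]), np.float64(1.3900000000000001), np.float64(0.7505802547180167), 74)
200 481 [227. 232. 236.]
1.3 [[199.0, 255.0], [485.0, 255.0]]
1.45 [[201.0, 217.0], [483.0, 217.0]]
1.6 [[204.0, 181.0], [478.0, 181.0]]
0.03 -0 0.18 0.01 -0.01 -0; 0.12 -0 0.06 -0 0 -0; 0.11 -0 0.06 -0 0 -0; 0.11 -0 0.07 -0 0 -0; 0.1 -0 0.07 -0 0 -0; 0.1 -0 0.09 -0 0 -0; 0.09 -0 0.09 -0 0 -0; 0.08 -0 0.1 -0 0 -0
0.08 -0 0.1 -0 0 -0; 0.07 -0 0.11 -0 0 -0; 0.07 -0 0.12 -0 0 -0; 0.05 -0 0.11 -0 0 -0; 0.05 -0 0.13 -0 0 -0; 0.03 -0 0.12 -0 0 -0; 0.03 -0 0.13 -0 0 -0; 0.02 -0 0.13 -0 0 -0
0.01 -0 0.13 -0 0 -0; -0 -0 0.12 -0 0 -0; -0.01 -0 0.11 -0 0 -0; -0.01 -0 0.11 -0 0 -0; -0.02 -0 0.11 -0 0 -0; -0.03 -0 0.11 -0 0 -0; -0.04 -0 0.1 -0 0 -0; -0.04 -0 0.11 -0 0 -0
```

The leaf is at 1.39 rad. The tips come out about 30 mm shorter than stated, so if I keep pushing centrally the nominal grasp point could cross the leaf. To rule that out I'll back off, open the gripper and push with one finger only. With the hand at x = −80 mm, the grasp point stays beyond the leaf's end.

Run:
```python
from cell import *
from h import *
def a3(t,r): v=arc2(t,r);v[0]=-.082;return v
rows(sense(),[((-.012,-.05,.115),35,3),((-.082,-.05,.115),35,5),(a3(1.2,.09),35,8)])
print(a3(1.2,.09))
```

```text
-0.15 -0.01 -0.26 0 -0 0; -0.16 -0.02 -0.26 0 -0.01 0; -0.15 -0.01 -0.27 0 -0 0; 0 -0.28 0 0 -0 0; 0 -0.28 0 0 -0 0; 0 -0.28 0 0 -0 0; 0 -0.28 0 0 -0 0; 0 -0.28 0 0 -0 0
0 -0 0.11 0 -0 0; 0.01 -0 0.1 0 -0 0; 0 -0 0.11 0 -0 0; 0.01 -0 0.1 0 -0 0; -0 -0 0.11 0 -0 0; 0 -0 0.11 0 -0 0; 0.01 -0 0.1 0 -0 0; 0 -0 0.11 0 -0 0
[-0.082      -0.02450858  0.08126925]
```

>>> send_rows(increments="-0.15 0 -0.26 0 0 0; -0.16 0 -0.26 0 0 0; -0.15 0 -0.27 0 0 0; 0 -0.28 0 0 0 0; 0 -0.28 0 0 0 0; 0 -0.28 0 0 0 0; 0 -0.28 0 0 0 0; 0 -0.28 0 0 0 0", hand=-1)

```text
clock: 14.0
position: [0.4864, -0.0274, 0.1262]
orientation: [-0.222, 0.643, 0.704, 0.203]
ft_force: [0.8, 0.7, -0.8]
grip_width: 0.0763
finger_force: 0.0
```

>>> send_rows(increments="0 0 0.11 0 0 0; 0 0 0.1 0 0 0; 0 0 0.11 0 0 0; 0 0 0.1 0 0 0; 0 0 0.11 0 0 0; 0 0 0.11 0 0 0; 0 0 0.1 0 0 0; 0 0 0.11 0 0 0")

```text
clock: 15.0
position: [0.4853, -0.003, 0.0912]
orientation: [-0.222, 0.643, 0.704, 0.204]
ft_force: [-0.9, -0.5, 0.8]
grip_width: 0.0929
finger_force: 0.0
```

Run:
```python
from cell import *
from h import *
def a3(t,r): v=arc2(t,r);v[0]=-.082;return v
s=sense();print(tip(s)[0],s['ft_force'],s['grip_width'],theta(camera_info("scene"),grab_frame("scene")))
cv2.imwrite("pics/w4.png",np.vstack([grab_frame("wrist")[100:,:,::-1],grab_frame("top")[150:350,:,::-1]]))
rows(s,[(a3(1.4,.09),35,4)]+[(a3(t,.09),35,1) for t in np.linspace(1.45,2.95,28)])
```

```text
[-0.07979079 -0.0264853   0.07970484] [-0.9470484  -0.51627804  0.76548139] 0.09294779255521739 (array([289, 153]), np.float64(1.41), np.float64(0.2599193688323279), 181)
0.1 -0.01 0.02 0 -0 -0; 0.11 -0.01 0.02 0 -0 -0; 0.1 -0.01 0.02 0 -0.01 -0; 0.1 -0.01 0.02 0.01 0 -0; 0.09 -0 0.04 -0 0 -0; 0.09 -0 0.04 -0 0 -0; 0.1 -0 0.05 -0 0 -0; 0.09 -0 0.05 -0 0 -0
0.09 -0 0.06 -0 0 -0; 0.08 -0 0.07 -0 0 -0; 0.08 -0 0.07 -0 0 -0; 0.08 -0 0.07 -0 0 -0; 0.07 -0 0.08 -0 0 -0; 0.06 -0 0.08 -0 0 -0; 0.07 -0 0.09 -0 0 -0; 0.05 -0 0.09 -0 0 -0
0.06 -0 0.1 -0 0 -0; 0.04 -0 0.09 -0 0 -0; 0.04 -0 0.1 -0 0 -0; 0.04 -0 0.11 -0 0 -0; 0.02 -0 0.1 -0 0 -0; 0.03 -0 0.11 -0 0 -0; 0.01 -0 0.1 -0 0 -0; 0.01 -0 0.11 -0 0 -0
0 -0 0.1 -0 0 -0; 0 -0 0.09 -0 0 -0; -0 -0 0.1 -0 0 -0; -0.02 -0 0.09 -0 0 -0; -0.01 -0 0.09 -0 0 -0; -0.02 -0 0.09 -0 0 -0; -0.03 -0 0.09 -0 0 -0; -0.03 -0 0.08 -0 0 -0
```

View pics/w4.png

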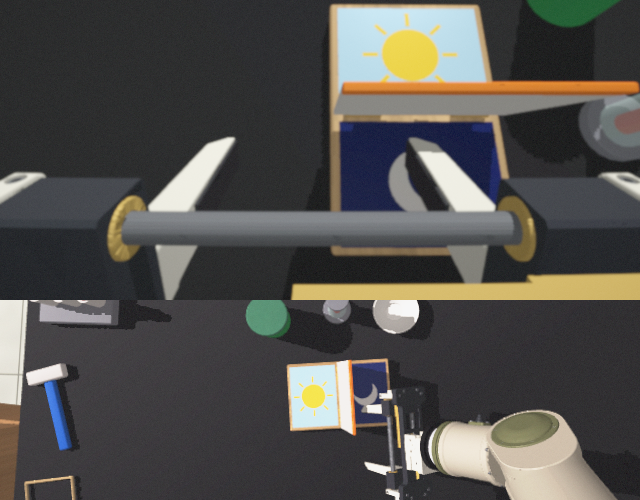

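The wrist view shows one finger (tip near (420,138)) on the moon side of the near-upright leaf (orange edge at row 88). The other finger is off the board. Pushing on over upright.

>>> send_rows(increments="0.1 -0.01 0.02 0 0 0; 0.11 -0.01 0.02 0 0 0; 0.1 -0.01 0.02 0 0 0; 0.1 -0.01 0.02 0 0 0; 0.09 0 0.04 0 0 0; 0.09 0 0.04 0 0 0; 0.1 0 0.05 0 0 0; 0.09 0 0.05 0 0 0")

```text
clock: 16.15
position: [0.4797, 0.0362, 0.1032]
orientation: [-0.222, 0.643, 0.704, 0.203]
ft_force: [0.4, -1.7, -0.1]
grip_width: 0.0931
finger_force: 0.4
```

>>> send_rows(increments="0.09 0 0.06 0 0 0; 0.08 0 0.07 0 0 0; 0.08 0 0.07 0 0 0; 0.08 0 0.07 0 0 0; 0.07 0 0.08 0 0 0; 0.06 0 0.08 0 0 0; 0.07 0 0.09 0 0 0; 0.05 0 0.09 0 0 0")

```text
clock: 17.15
position: [0.4759, 0.0774, 0.0949]
orientation: [-0.222, 0.643, 0.704, 0.204]
ft_force: [0.4, -0.1, 0.7]
grip_width: 0.0928
finger_force: 0.3
```

Run:
```python
from cell import *
from h import *
s=sense();print(tip(s)[0],s['ft_force'],s['clock'],theta(camera_info("scene"),grab_frame("scene")))
```

```text
[-0.0817755   0.05448975  0.08340002] [ 0.41525197 -0.12471127  0.71479032] 17.15 (array([312, 143]), np.float64(2.0100000000000002), np.float64(0.1877341794814737), 181)
```

>>> send_rows(increments="0.06 0 0.1 0 0 0; 0.04 0 0.09 0 0 0; 0.04 0 0.1 0 0 0; 0.04 0 0.11 0 0 0; 0.02 0 0.1 0 0 0; 0.03 0 0.11 0 0 0; 0.01 0 0.1 0 0 0; 0.01 0 0.11 0 0 0")

```text
clock: 18.2
position: [0.4729, 0.1108, 0.0683]
orientation: [-0.222, 0.643, 0.704, 0.204]
ft_force: [-0.1, -0.5, 1.1]
grip_width: 0.093
finger_force: 0.2
```

>>> send_rows(increments="0 0 0.1 0 0 0; 0 0 0.09 0 0 0; 0 0 0.1 0 0 0; -0.02 0 0.09 0 0 0; -0.01 0 0.09 0 0 0; -0.02 0 0.09 0 0 0; -0.03 0 0.09 0 0 0; -0.03 0 0.08 0 0 0")

```text
clock: 19.2
position: [0.4714, 0.1271, 0.0352]
orientation: [-0.222, 0.643, 0.704, 0.204]
ft_force: [-0.3, 0.5, 1.8]
grip_width: 0.0934
finger_force: 0.2
```

Run:
```python
from cell import *
from h import *
s=sense();print(tip(s)[0],s['ft_force'],s['clock'],theta(camera_info("scene"),grab_frame("scene")))
t=tip(s)[0];rows(s,[(t+[0,0,-.014],35,8)])
S=camera_info("scene");print([(a,proj(S,C+bx*.07-by*.125*np.cos(a)+[0,0,.0255+.125*np.sin(a)]).round(1)) for a in (2.7,2.9,3.0,3.1,3.14)])
```

```text
[-0.08171502  0.10441066  0.0237955 ] [-0.27273106  0.45338019  1.82197296] 19.2 (array([330, 165]), np.float64(2.88), np.float64(0.3401835438971861), 113)
-0.02 0 0.03 0 -0 -0; -0.02 0 0.03 0 -0 -0; -0.02 0 0.03 0 -0 -0; -0.02 0 0.02 0 -0 -0; -0.02 0 0.03 0 -0.01 -0; -0.02 0 0.03 0 0 -0; -0.02 0 0.03 0.01 0 -0; -0.02 0 0.03 -0 0 -0
[(2.7, array([328.5, 157.9])), (2.9, array([330.5, 165.8])), (3.0, array([331. , 170.1])), (3.1, array([331.3, 174.7])), (3.14, array([331.3, 176.6]))]
```

>>> send_rows(increments="-0.035 0 0.05 0 0 0; -0.035 0 0.05 0 0 0; -0.035 0 0.05 0 0 0; -0.035 0 0.05 0 0 0; -0.035 0 0.05 0 0 0; -0.035 0 0.05 0 0 0; -0.035 0 0.05 0 0 0; 0 0 0 0 0 0")

```text
clock: 20.25
position: [0.4715, 0.1274, 0.0149]
orientation: [-0.223, 0.642, 0.704, 0.204]
ft_force: [-1.6, -2.2, 12.4]
grip_width: 0.0927
finger_force: 6.3
```

Run:
```python
from cell import *
from h import *
s=sense();print(tip(s)[0],s['ft_force'],s['clock'],theta(camera_info("scene"),grab_frame("scene")))
```

```text
[-0.08156213  0.10465692  0.0034606 ] [-1.56490615 -2.19958065 12.38371278] 20.25 (array([331, 176]), np.float64(3.13), np.float64(0.29082618042226877), 94)
```

Flat and pressed with about 12 N. Now lifting clear.

>>> send_rows(increments="0.03 0 -0.05 0 0 0; 0.06 0 -0.1 0 0 0; 0.12 0 -0.2 0 0 0; 0.2 0 -0.3 0 0 0; 0.25 0 -0.4 0 0 0; 0.25 0 -0.4 0 0 0; 0.25 0 -0.4 0 0 0; 0.25 0 -0.4 0 0 0")

```text
clock: 21.3
position: [0.4716, 0.1201, 0.1483]
orientation: [-0.222, 0.643, 0.705, 0.203]
ft_force: [-0.2, -0.1, 0.1]
grip_width: 0.0929
finger_force: 0.0
```

>>> send_rows(increments="0 0 -0.4 0 0 0; 0 0 -0.4 0 0 0; 0 0 -0.3 0 0 0; 0 0 -0.2 0 0 0; 0 0 0 0 0 0; 0 0 0 0 0 0; 0 0 0 0 0 0; 0 0 0 0 0 0")

```text
clock: 22.3
position: [0.4751, 0.0831, 0.1996]
orientation: [-0.223, 0.643, 0.704, 0.203]
ft_force: [-0.2, 1.4, 0.3]
grip_width: 0.0934
finger_force: 0.0
```

Run:
```python
from cell import *
from h import *
s=sense();a=grab_frame("scene");print(s['position'],s['ft_force'],s['clock'],theta(camera_info("scene"),a))
cv2.imwrite("pics/f.png",np.vstack([a[100:300,:,::-1],grab_frame("top")[100:300,:,::-1]]))
```

```text
[0.47508336 0.08310257 0.19962405] [-0.16665057  1.41657437  0.31696954] 22.3 (array([331, 175]), np.float64(3.11), np.float64(0.3114017141524005), 107)
```

View pics/f.png

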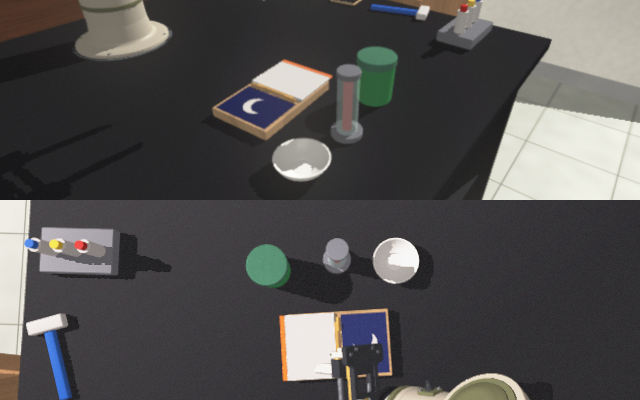

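The final view shows the leaf flat over the sun half with the moon showing at (255,105). The board and the three objects are where they were, and the gripper is well above everything.

```bash
python3 -c "
from cell import *
print(close_job())"
```

```text
the job is handed in; nothing more can be done
None
```

I handed the job in at about 22 s: the leaf lies flat over the sun half (about 3.11 rad by camera) with the moon half showing, and the board, canister, dish and guard look unmoved. The fingertips measured about 30 mm shorter than specified, so before I switched to one open finger at 1.4 rad, the nominal grasp point may have come near the forbidden band around the leaf; no verdict was reported.

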